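# Find the socket that fits the post-base nut on the bakery counter

## Task

Of the three sockets on the bakery counter, find the one that fits the hex nut of the post base nearest the robot (the smallest that goes right down over the nut; a bigger one would only rattle), working gently: never press a socket on a base with more than 60 N. Finish while holding the fitting socket in the gripper, upright and fully down over that nut; do not let go of it. The two other sockets must be standing upright on the counter at the end, and the rest of the things on the counter are to be left where they are.

Things in the scene. Friction and masses are not known exactly. Their poses are not given: they have to be found in the camera images.
- base_a: fixed post base: aluminium flange 88 mm across, 8 mm high; boss 58 mm across, flat top at 20 mm; on it a steel hex nut, top at 36 mm, with a 14 mm stud up to 39 mm. Origin: underside centre, on the nut's axis, z up; two nut flats face +-x. The nuts are 24, 30 and 36 mm across flats, one on each base; which has which is not told
- base_b: fixed post base: aluminium flange 88 mm across, 8 mm high; boss 58 mm across, flat top at 20 mm; on it a steel hex nut, top at 36 mm, with a 14 mm stud up to 39 mm. Origin: underside centre, on the nut's axis, z up; two nut flats face +-x. The nearest base always has x below 0.52 m, the other two above 0.56 m
- base_c: fixed post base: aluminium flange 88 mm across, 8 mm high; boss 58 mm across, flat top at 20 mm; on it a steel hex nut, top at 36 mm, with a 14 mm stud up to 39 mm. Origin: underside centre, on the nut's axis, z up; two nut flats face +-x. The nut's top 3 mm is 1.6 mm narrower across flats. A held socket landing on it at 15 mm/s peaks near 25 N, faster gives more
- socket_small: smallest loose steel socket, standing open end down: round, 39 mm across, 40 mm high, hex hole 27.6 mm across flats, 24 mm deep; on top a square adapter to grip, 18 mm wide, from 40 to 80 mm above the rim. About 200 g. Origin: centre of the open rim, z up; adapter faces look along +-x, +-y, two hole flats face +-x. On too big a nut the rim stops at the nut's top
- socket_middle: middle loose steel socket, standing open end down: round, 46 mm across, 40 mm high, hex hole 33.6 mm across flats, 24 mm deep; on top a square adapter to grip, 18 mm wide, from 40 to 80 mm above the rim. About 280 g. Origin: centre of the open rim, z up; adapter faces look along +-x, +-y, two hole flats face +-x. When seated its rim is on the boss; play 1.8 mm a side
- socket_large: largest loose steel socket, standing open end down: round, 53 mm across, 40 mm high, hex hole 39.6 mm across flats, 24 mm deep; on top a square adapter to grip, 18 mm wide, from 40 to 80 mm above the rim. About 380 g. Origin: centre of the open rim, z up; adapter faces look along +-x, +-y, two hole flats face +-x. On a smaller nut it also goes down, but loose: wrong
- sign_left: bystander, loose: blank price sign, a black card 85 mm wide on a pale wooden block 30 mm square, 93 mm high; origin at the centre of its underside
- sign_right: bystander, loose: blank price sign, a black card 85 mm wide on a pale wooden block 30 mm square, 93 mm high; origin at the centre of its underside
- tart: bystander, loose: small round brown tart, 64 mm across, 24 mm high, among the sockets; origin at the centre of its underside
- screwdriver: bystander, loose: black-handled screwdriver lying flat, 160 mm long, handle to its -x; origin at the centre of its underside
- mug: bystander, loose: white mug, 80 mm across, 90 mm high, handle towards its +y; origin at the centre of its underside
- jar: bystander, loose: amber glass jar, 70 mm across, 110 mm high; origin at the centre of its underside
- loaf: bystander, loose: round brown loaf, 110 mm across, 54 mm high; origin at the centre of its underside

How it is judged:
By the outcome, as a careful person would: the job done as asked, in the order asked, and still so for the second after the job is handed in, while the arm keeps its last pose, push and grip.
It also fails if it takes over 72 s, if anything falls off the work surface, if the arm or the gripper's body presses on something with over 40 N, if the wrist force passes 120 N, or if a joint passes its speed limit or range.

## Robot

A 6-joint arm with a two-finger parallel gripper is mounted at the origin on the work surface. World frame = base frame: x ahead of the robot, y to its left, z up, the work surface at z = 0. Lengths are in m, angles in rad, forces in N, time in s.
With the tool pointing down it reaches from about 0.25 to 0.725 m from the base axis. Payload 4 kg.
Tool frame: the origin (TCP) lies midway between the tips of the shut fingers; the grasp point (between the pads) lies 19 mm behind it; z points along the fingers, y is the line along which they close (so a half turn about z gives the same grasp; the last joint's range is limited). The gripper opens to 85 mm and grips with 20 to 120 N. Pads are 22 mm wide; open, the fingers measure 114 mm over their backs; the gripper's body (76 mm by 85 mm) begins 54 mm behind the grasp point. The pads swing forward as they close: fully open they stand 13 mm farther back than shut.
Start: joints at [-1.19, 0.241, 0.005, 1.335, 0, 1.571], TCP at [0.186, -0.464, 0.231] pointing down, gripper open.
Joint ranges: [-2.72, 2.72], [-1.05, 1.87], [-1.09, 1.28], [-1.99, 2.15], [-1.42, 1.44], [-3.14, 3.14]. Speed limits (rad/s): [2.79, 2.79, 3.14, 3.14, 3.14, 3.14].

## Interface

Orientations are given as a unit quaternion [x, y, z, w].
In Python, from workcell import bot, camera, job_done gives the robot as it stands.
- The arm moves only by the tool carry_out, never from a script. Its argument "plan" is a list of rows, each an object of numbers: "dx", "dy", "dz": the shift along the tool's x, y, z in mm; "twist": the turn about the tool's z in degrees; "fingers": the closure, from -1 (fully open) to 1 (shut). In form: [{"dx": .., "dy": .., "dz": .., "twist": .., "fingers": ..}, ...]. A call has exactly 5 rows; each row is the pose to reach, as a shift and turn from the pose commanded when the call began, along the tool's axes at that moment; what a row does not reach only later rows make up. A row lasts 1/12 s, in which the tool goes at most 41.7 mm and 7.16 degrees, less where a joint would pass 70% of its speed; a pose out of reach is approached as far as the arm can. A call with a gripper value outside its range is refused whole. The fingers move at their own pace and stop on an object; the grip force is fixed at half the most. Time passes only in rows, so rows that repeat a pose let the fingers close, or fill a call up. It gives the time, the measured TCP pose, the force, the opening and the grip force at its end, in the units of the state.
- bot.get_obs(): the state, without advancing time (a new reading comes with each control period).
- camera(name): name is "scene" or "top" or "wrist"; returns a dict with "image" (480x640x3 uint8, red, green, blue), "intrinsics" (3x3 intrinsics, pixels), "eye" and "attitude" of the camera in the world. Camera axes: x right, y down, z forward; pixel columns grow to the right and rows downward; lengths in m; the calibration is good to about 2 mm. A picture is of the moment at which its call begins. There is no depth.
- job_done(): hands the job in; it is judged then, once.
The state is a dict: "clock": time; "joint_pos": joint angles; "joint_vel": joint speeds; "tau": joint torques, N m; "eef_pos": TCP position; "tool_rot": TCP orientation; "ft_force": force on the tool from outside, world axes, zero at the start; "ft_torque": the same for the moment, N m; "grip_width": finger opening in m; "grasp_force": force on a finger pad.
Only numpy, scipy, OpenCV 4.12 (cv2) and the standard library are available. Lean on these libraries where they do the work, as an engineer would, in place of code of your own. Each camera call takes 0.05 s, during which the arm holds its last target. There are 200 camera calls.

## Working session

There is one attempt and no reset: what is moved stays moved. The work goes in short steps, Python scripts to look and compute and a tool call to move; the robot and the scene stay as the last step left them, time stands still between calls to the robot, and variables do not carry over. Pictures are saved under pics/ and viewed, at most 10 in all, crops included, and the job is handed in when it is done.

Besides the shell and the picture viewer there is one more tool, called after "Request:" in YAML: its name, and indented under it one key for each argument. carry_out: Moves the arm, as the interface text tells. Its arguments: {"type":"object","properties":{"plan":{"type":"array","items":{"type":"object","properties":{"dx":{"type":"number"},"dy":{"type":"number"},"dz":{"type":"number"},"twist":{"type":"number"},"fingers":{"type":"number"}}}}},"required":["plan"]}

```bash
mkdir -p pics; ls; python3 - <<'E'
from workcell import bot,camera
import cv2,numpy as np,json
o=bot.get_obs();print({k:np.round(v,3).tolist() for k,v in o.items()})
for n in("top","scene"):
    c=camera(n);cv2.imwrite(f"pics/{n}0.png",c["image"][:,:,::-1])
    print(n,np.array(c["intrinsics"]).tolist(),c["eye"],c["attitude"])
E
```

```text
pics
{'clock': 0.0, 'joint_pos': [-1.19, 0.241, 0.004, 1.335, -0.0, 1.571], 'joint_vel': [0.0, 0.001, -0.0, 0.001, 0.002, -0.001], 'tau': [0.001, -37.232, 25.241, 0.017, 0.0, -0.0], 'eef_pos': [0.186, -0.464, 0.23], 'tool_rot': [0.982, 0.189, -0.0, -0.001], 'ft_force': [-0.389, -0.651, 0.35], 'ft_torque': [-0.029, 0.029, 0.023], 'grasp_force': 0.0, 'grip_width': 0.085}
top [[528.8385968944007, 0.0, 318.6216320161194], [0.0, 528.8385968944007, 232.42346794886092], [0.0, 0.0, 1.0]] [ 0.47129003 -0.01689677  1.37614653] [-0.70608153  0.70708733 -0.02310803  0.03069854]
scene [[514.7809930128991, 0.0, 323.58142986955176], [0.0, 514.7809930128991, 233.73566893075352], [0.0, 0.0, 1.0]] [ 1.16020481 -0.29026887  0.91485825] [ 0.80867169  0.49889474 -0.16547695 -0.26414298]
```

View pics/top0.png

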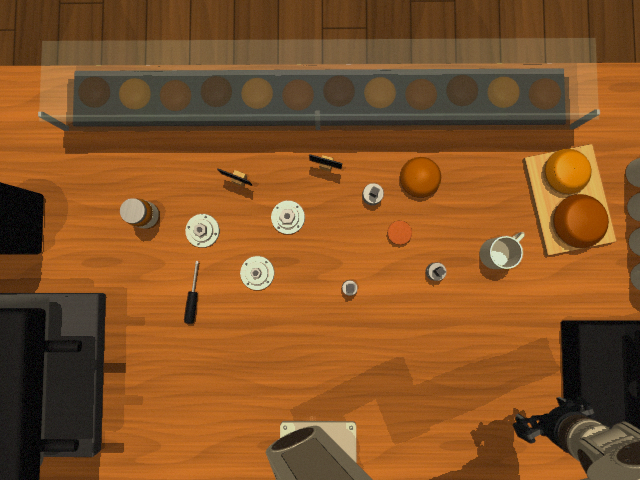

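View pics/scene0.png

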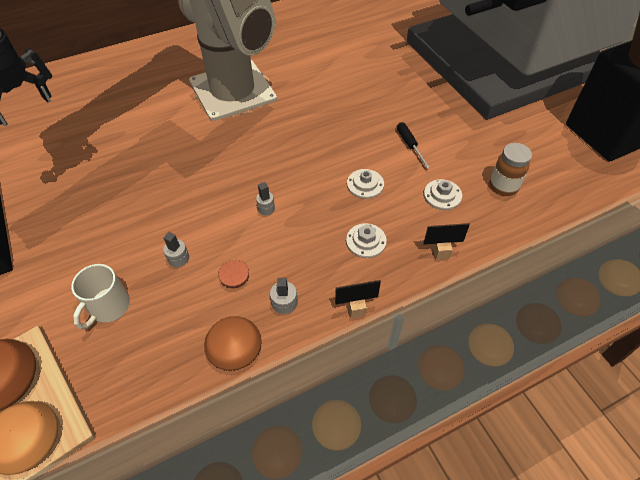

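The top view shows sockets at about (373,194), (349,289) and (437,271). The nearest base is at (257,273), with the others at (288,217) and (202,230). I'll zoom in on all of them in one montage.

```bash
cat > h.py <<'E'
import numpy as np,cv2
from scipy.spatial.transform import Rotation as R
from workcell import bot,camera
def ray(c,u,v,z):
    K=np.array(c["intrinsics"]);d=R.from_quat(c["attitude"]).apply(np.linalg.solve(K,[u,v,1.]))
    e=np.array(c["eye"]);return (e+d*(z-e[2])/d[2])[:2]
def proj(c,P):
    K=np.array(c["intrinsics"]);q=R.from_quat(c["attitude"]).inv().apply(np.atleast_2d(P)-np.array(c["eye"]))@K.T
    return q[:,:2]/q[:,2:]
E
python3 - <<'E'
from h import *
c=camera("top");im=c["image"][:,:,::-1]
t=[]
for u,v in((257,273),(288,217),(202,230),(349,289),(373,194),(437,271)):
    t.append(cv2.resize(im[v-20:v+20,u-20:u+20],(260,260),interpolation=cv2.INTER_CUBIC))
cv2.imwrite("pics/m1.png",np.vstack([np.hstack(t[:3]),np.hstack(t[3:])]))
for u,v in((257,273),(288,217),(202,230)):print("base",ray(c,u,v,.02))
for u,v in((349,289),(373,194),(437,271)):print("sock",ray(c,u,v,.06))
for n,u,v,z in(("tart",400,233,.02),("loaf",420,177,.03),("mug",500,252,.08),("s1",237,178,.05),("s2",325,162,.05),("scrtip",197,262,.01)):print(n,ray(c,u,v,z))
E
```

```text
base [0.47082701 0.15549952]
base [0.61476683 0.07656708]
base [0.58154448 0.29840127]
sock [ 0.43113625 -0.07783868]
sock [ 0.66803896 -0.13925282]
sock [ 0.47532902 -0.29587449]
tart [ 0.57285617 -0.21132929]
loaf [ 0.71623627 -0.26300839]
mug [ 0.52138565 -0.44596826]
s1 [0.71141229 0.20442757]
s2 [ 0.75184011 -0.01908873]
scrtip [0.4993469  0.31237808]
```

View pics/m1.png

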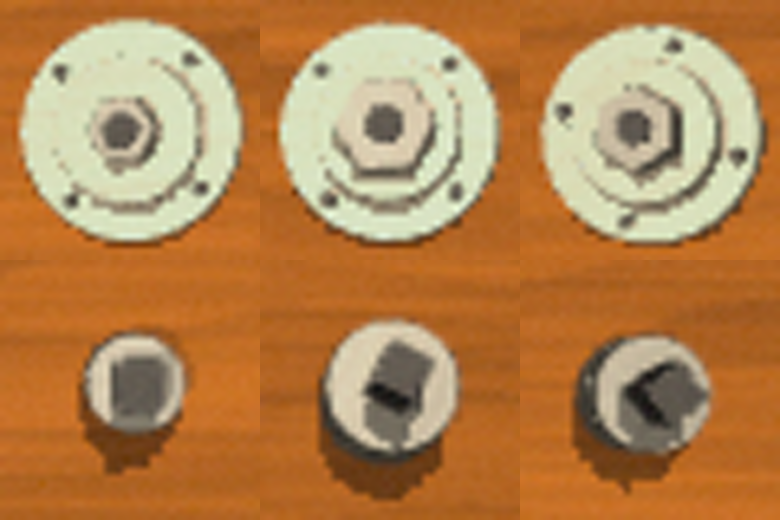

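The nearest nut is about 9.5 px across, or roughly 24 mm, and the other two are about 36 mm and 30 mm. So the small socket at (349,289) is the one to use. I'll move over it now.

Request:
carry_out:
  plan:
    - {"dx": 32, "dy": -23, "twist": 4.4, "fingers": -1}
    - {"dx": 64, "dy": -47, "twist": 8.8, "fingers": -1}
    - {"dx": 97, "dy": -70, "twist": 13.2, "fingers": -1}
    - {"dx": 129, "dy": -94, "twist": 17.6, "fingers": -1}
    - {"dx": 162, "dy": -117, "twist": 21.8, "fingers": -1}

```text
$.plan[0]: bad value
```

Request:
carry_out:
  plan:
    - {"dx": 20, "dy": -33, "fingers": -1}
    - {"dx": 40, "dy": -66, "fingers": -1}
    - {"dx": 60, "dy": -99, "fingers": -1}
    - {"dx": 80, "dy": -132, "fingers": -1}
    - {"dx": 100, "dy": -165, "fingers": -1}

```text
$.plan[0]: bad value
```

```bash
cat >> h.py <<'E'
def go(x,y,z,yaw=None):
    "shift (mm) and twist (deg) in tool axes to the target"
    o=bot.get_obs();r=R.from_quat(o["tool_rot"]);d=r.inv().apply(np.array([x,y,z])-o["eef_pos"])*1000
    a=r.as_matrix()[:,0];ps=np.degrees(np.arctan2(a[1],a[0]))
    print("pos",np.round(o["eef_pos"],4),"yaw",round(ps,2),"F",np.round(o["ft_force"],1),"w",o["grip_width"],"t",o["clock"])
    print("shift",np.round(d,1),"twist",None if yaw is None else round(ps-yaw,1))
E
python3 -c "
from h import *
go(.431,-.078,.15,0)
c=camera('wrist');cv2.imwrite('pics/w1.png',c['image'][:,:,::-1]);print(c['eye'],c['attitude'],proj(c,[.431,-.078,.04]))"
```

```text
pos [ 0.1856 -0.4637  0.2306] yaw 21.82 F [-0.1  0.3  0. ] w 0.08521489216917774 t 0.15
shift [ 371.1 -266.8   81.1] twist 21.8
[ 0.25976254 -0.43441938  0.37297579] [ 0.81769857 -0.55302592 -0.09042183  0.13173943] [[ -87.39742871 -353.73650611]]
```

View pics/w1.png

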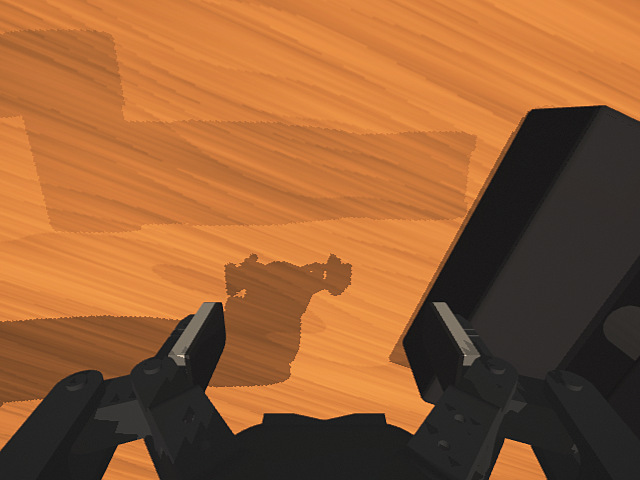

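The moves were refused because every key is needed. The picture shows the start pose, with the fingers at (205,330) and (455,330), and nothing has moved. I'll send them again with full rows.

Request:
carry_out:
  plan:
    - {"dx": 32, "dy": -23, "dz": 0, "twist": 4.4, "fingers": -1}
    - {"dx": 64, "dy": -47, "dz": 0, "twist": 8.8, "fingers": -1}
    - {"dx": 97, "dy": -70, "dz": 0, "twist": 13.2, "fingers": -1}
    - {"dx": 129, "dy": -94, "dz": 0, "twist": 17.6, "fingers": -1}
    - {"dx": 162, "dy": -117, "dz": 0, "twist": 21.8, "fingers": -1}

```text
clock: 0.62
eef_pos: [0.293, -0.2937, 0.2312]
tool_rot: [1.0, -0.002, -0.0, -0.0]
ft_force: [0.5, 0.7, 0.2]
grip_width: 0.0851
grasp_force: 0.0
```

Request:
carry_out:
  plan:
    - {"dx": 20, "dy": -33, "dz": 0, "twist": 0, "fingers": -1}
    - {"dx": 40, "dy": -66, "dz": 0, "twist": 0, "fingers": -1}
    - {"dx": 60, "dy": -99, "dz": 0, "twist": 0, "fingers": -1}
    - {"dx": 80, "dy": -132, "dz": 0, "twist": 0, "fingers": -1}
    - {"dx": 100, "dy": -165, "dz": 0, "twist": 0, "fingers": -1}

```text
clock: 1.03
eef_pos: [0.3932, -0.1285, 0.2314]
tool_rot: [1.0, 0.0, 0.0, 0.0]
ft_force: [0.3, -0.5, 0.4]
grip_width: 0.0852
grasp_force: 0.0
```

```bash
python3 -c "
from h import *
go(.431,-.078,.15,0)
c=camera('wrist');cv2.imwrite('pics/w2.png',c['image'][:,:,::-1]);print(c['eye'],c['attitude'],proj(c,[[.431,-.078,.04],[.431,-.078,.08]]))
print(bot.get_obs()['joint_pos'])"
```

```text
pos [ 0.3932 -0.1285  0.2314] yaw 0.02 F [ 0.3 -0.5  0.4] w 0.08523674561356247 t 1.0333
shift [ 37.8 -50.5  81.4] twist 0.0
[ 0.47296423 -0.12911033  0.37378123] [ 0.69826574 -0.69778654 -0.11310621  0.11280905] [[270.25923953 166.82163811]
 [263.2781884  172.85344453]]
[-0.30479129  0.07124284 -0.19818378  1.2996299   0.00545196  2.82851256]
```

View pics/w2.png

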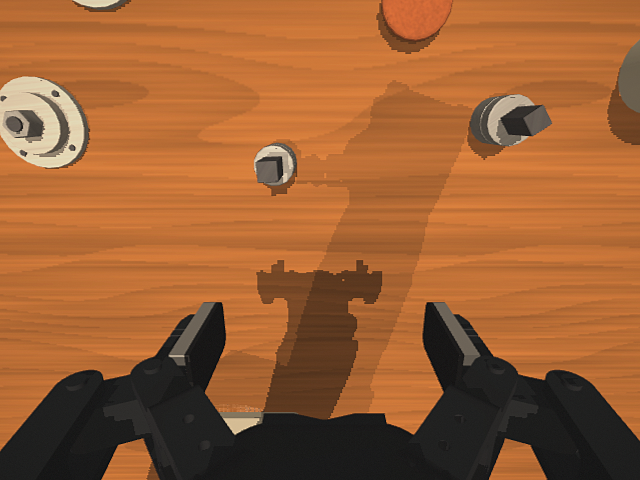

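The wrist view shows the small socket's adapter top at about (268,170), within 3 mm of the prediction, and the nearest base at (35,122). Joint 6 is close to its limit, so I'll turn to a yaw of 90°, which leaves it free at the base.

Request:
carry_out:
  plan:
    - {"dx": 8, "dy": -10, "dz": 12, "twist": -7, "fingers": -1}
    - {"dx": 16, "dy": -20, "dz": 24, "twist": -14, "fingers": -1}
    - {"dx": 24, "dy": -30, "dz": 36, "twist": -21, "fingers": -1}
    - {"dx": 32, "dy": -40, "dz": 48, "twist": -28, "fingers": -1}
    - {"dx": 38, "dy": -50, "dz": 60, "twist": -35, "fingers": -1}

```text
clock: 1.5
eef_pos: [0.4311, -0.0799, 0.1706]
tool_rot: [0.953, 0.304, 0.0, 0.0]
ft_force: [0.2, 0.4, -0.7]
grip_width: 0.0852
grasp_force: 0.0
```

Request:
carry_out:
  plan:
    - {"dx": 0, "dy": 0, "dz": 0, "twist": -7, "fingers": -1}
    - {"dx": 0, "dy": 0, "dz": 0, "twist": -14, "fingers": -1}
    - {"dx": 0, "dy": 0, "dz": 0, "twist": -21, "fingers": -1}
    - {"dx": 0, "dy": 0, "dz": 0, "twist": -28, "fingers": -1}
    - {"dx": 0, "dy": 0, "dz": 0, "twist": -35, "fingers": -1}

```text
clock: 1.92
eef_pos: [0.4304, -0.0805, 0.1711]
tool_rot: [0.817, 0.576, -0.0, -0.0]
ft_force: [-0.1, -0.8, 0.2]
grip_width: 0.0854
grasp_force: 0.0
```

Request:
carry_out:
  plan:
    - {"dx": 0, "dy": 0, "dz": 0, "twist": -7, "fingers": -1}
    - {"dx": 0, "dy": 0, "dz": 0, "twist": -14, "fingers": -1}
    - {"dx": 0, "dy": 0, "dz": 0, "twist": -20, "fingers": -1}
    - {"dx": 0, "dy": 0, "dz": 0, "twist": -20, "fingers": -1}
    - {"dx": 0, "dy": 0, "dz": 0, "twist": -20, "fingers": -1}

```text
clock: 2.33
eef_pos: [0.4305, -0.0805, 0.1712]
tool_rot: [0.708, 0.706, -0.0, -0.0]
ft_force: [0.7, -0.3, 0.2]
grip_width: 0.0853
grasp_force: 0.0
```

```bash
python3 -c "
from h import *
go(.431,-.078,.15,90)
c=camera('wrist');im=c['image'][:,:,::-1].copy();p=proj(c,[[.431,-.078,.04],[.431,-.078,.08]]);print(p)
u,v=p.mean(0).astype(int);x0,y0=max(u-80,0),max(v-60,0);print(x0,y0)
np.save('w3.npy',c,allow_pickle=True)
cv2.imwrite('pics/w3.png',cv2.resize(im[y0:y0+120,x0:x0+160],(800,600),interpolation=cv2.INTER_CUBIC))"
```

```text
pos [ 0.4305 -0.0805  0.1712] yaw 89.86 F [ 0.7 -0.3  0.2] w 0.08534165708268897 t 2.3333
shift [ 2.5  0.5 21.2] twist -0.1
[[325.98939623 220.80075987]
 [326.32990711 236.26761488]]
246 168
```

View pics/w3.png

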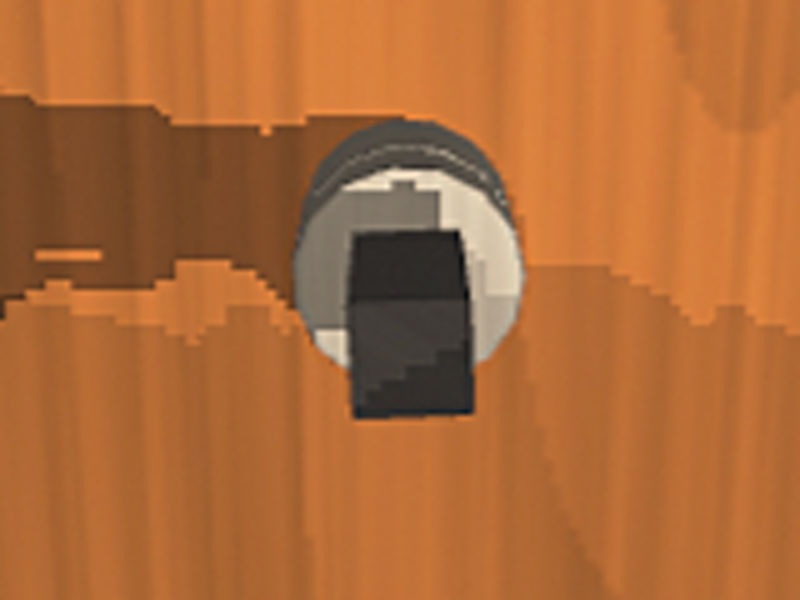

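The crop shows the small socket with its adapter-top corners at (347,300), (468,298), (474,412) and (353,417), and its body's top disc centred near (410,268).

```bash
python3 -c "
from h import *
c=np.load('w3.npy',allow_pickle=True).item()
P=np.array([ray(c,246+(u-2)/5,168+(v-2)/5,.08) for u,v in((347,300),(468,298),(474,412),(353,417))])
print(P,P.mean(0),'disc',ray(c,246+408/5,168+266/5,.04))
e=np.roll(P,-1,0)-P;print(np.degrees(np.arctan2(e[:,1],e[:,0])),np.linalg.norm(e,axis=1))
m=P.mean(0);go(m[0],m[1],.047,90)"
```

```text
[[ 0.42301461 -0.07154181]
 [ 0.44006554 -0.07128435]
 [ 0.44113292 -0.08844861]
 [ 0.42370016 -0.08918072]] [ 0.43197831 -0.08011387] disc [ 0.43232133 -0.07834321]
[   0.86505671  -86.44159071 -177.59521007   92.22573879] [0.01705288 0.01719742 0.01744812 0.01765223]
pos [ 0.4305 -0.0805  0.1712] yaw 89.86 F [-0.   0.1 -0.4] w 0.08539983586789984 t 2.3833
shift [  0.4   1.5 124.2] twist -0.1
```

Request:
carry_out:
  plan:
    - {"dx": 1, "dy": 1.5, "dz": 30, "twist": -2.4, "fingers": -1}
    - {"dx": 1, "dy": 1.5, "dz": 60, "twist": -2.4, "fingers": -1}
    - {"dx": 1, "dy": 1.5, "dz": 90, "twist": -2.4, "fingers": -1}
    - {"dx": 1, "dy": 1.5, "dz": 115, "twist": -2.4, "fingers": -1}
    - {"dx": 1, "dy": 1.5, "dz": 124, "twist": -2.4, "fingers": -1}

```text
clock: 2.8
eef_pos: [0.4294, -0.0788, 0.0442]
tool_rot: [0.693, 0.721, -0.002, -0.002]
ft_force: [-1.2, -0.6, 0.2]
grip_width: 0.0856
grasp_force: 0.0
```

Request:
carry_out:
  plan:
    - {"dx": 0, "dy": 0, "dz": 0, "twist": 0, "fingers": 0.3}
    - {"dx": 0, "dy": 0, "dz": 0, "twist": 0, "fingers": 1}
    - {"dx": 0, "dy": 0, "dz": 0, "twist": 0, "fingers": 1}
    - {"dx": 0, "dy": 0, "dz": 0, "twist": 0, "fingers": 1}
    - {"dx": 0, "dy": 0, "dz": 0, "twist": 0, "fingers": 1}

```text
clock: 3.22
eef_pos: [0.4335, -0.0796, 0.0487]
tool_rot: [0.692, 0.722, 0.001, 0.001]
ft_force: [-0.0, -0.0, 0.3]
grip_width: 0.0257
grasp_force: 0.0
```

Request:
carry_out:
  plan:
    - {"dx": 0, "dy": 0, "dz": 0, "twist": 0, "fingers": 1}
    - {"dx": 0, "dy": 0, "dz": 0, "twist": 0, "fingers": 1}
    - {"dx": 0, "dy": 0, "dz": 0, "twist": 0, "fingers": 1}
    - {"dx": 0, "dy": 0, "dz": 0, "twist": 0, "fingers": 1}
    - {"dx": 0, "dy": 0, "dz": 0, "twist": 0, "fingers": 1}

```text
clock: 3.63
eef_pos: [0.4334, -0.0795, 0.0486]
tool_rot: [0.692, 0.722, 0.001, 0.001]
ft_force: [-0.3, 0.2, 6.3]
grip_width: 0.0172
grasp_force: 59.1
```

Request:
carry_out:
  plan:
    - {"dx": 0, "dy": 0, "dz": -15, "twist": 0, "fingers": 1}
    - {"dx": 0, "dy": 0, "dz": -40, "twist": 0, "fingers": 1}
    - {"dx": 0, "dy": 0, "dz": -70, "twist": 0, "fingers": 1}
    - {"dx": 10, "dy": 4, "dz": -100, "twist": 0, "fingers": 1}
    - {"dx": 30, "dy": 10, "dz": -120, "twist": 0, "fingers": 1}

```text
clock: 4.05
eef_pos: [0.4413, -0.0501, 0.1699]
tool_rot: [0.693, 0.721, 0.0, 0.001]
ft_force: [1.1, -0.1, -2.9]
grip_width: 0.0168
grasp_force: 59.2
```

Request:
carry_out:
  plan:
    - {"dx": 25, "dy": 8, "dz": 0, "twist": 0, "fingers": 1}
    - {"dx": 55, "dy": 16, "dz": 0, "twist": 0, "fingers": 1}
    - {"dx": 85, "dy": 24, "dz": 0, "twist": 0, "fingers": 1}
    - {"dx": 110, "dy": 31, "dz": 0, "twist": 0, "fingers": 1}
    - {"dx": 122, "dy": 34, "dz": 0, "twist": 0, "fingers": 1}

```text
clock: 4.47
eef_pos: [0.47, 0.0771, 0.1672]
tool_rot: [0.691, 0.723, 0.0, -0.0]
ft_force: [-0.5, 0.0, -2.0]
grip_width: 0.0172
grasp_force: 59.1
```

Request:
carry_out:
  plan:
    - {"dx": 0, "dy": 0, "dz": 0, "twist": 0, "fingers": 1}
    - {"dx": 0, "dy": 0, "dz": 0, "twist": 0, "fingers": 1}
    - {"dx": 0, "dy": 0, "dz": 0, "twist": 0, "fingers": 1}
    - {"dx": 0, "dy": 0, "dz": 0, "twist": 0, "fingers": 1}
    - {"dx": 0, "dy": 0, "dz": 0, "twist": 0, "fingers": 1}

```text
clock: 4.88
eef_pos: [0.4694, 0.0733, 0.1673]
tool_rot: [0.693, 0.721, -0.0, -0.0]
ft_force: [0.3, -0.3, -2.6]
grip_width: 0.0172
grasp_force: 59.1
```

```bash
python3 -c "
from h import *
go(.471,.1555,.1,90)
c=camera('wrist');im=c['image'][:,:,::-1].copy();print(proj(c,[[.471,.1555,.036],[.471,.1555,.02],[.471,.1555,.039]]))
np.save('w4.npy',c,allow_pickle=True)
cv2.imwrite('pics/w4.png',im)"
```

```text
pos [0.4694 0.0733 0.1673] yaw 92.31 F [ 0.3 -0.3 -2.6] w 0.017234046914478687 t 4.8833
shift [82.1  4.9 67.2] twist 2.3
[[332.10954412 118.32516396]
 [331.6487224  118.43577995]
 [332.20202553 118.30296465]]
```

View pics/w4.png

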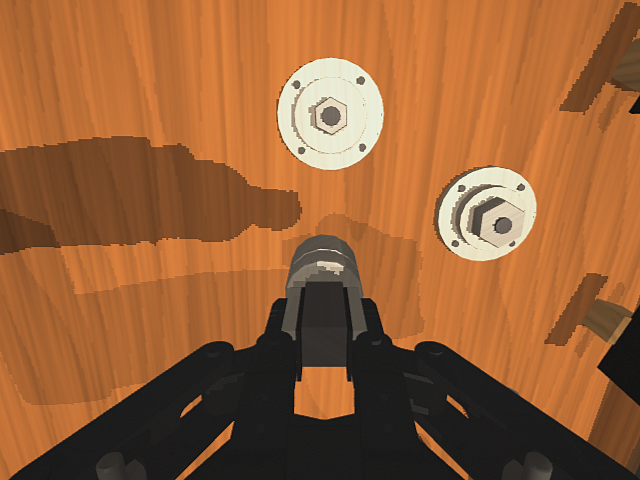

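The wrist view shows the nearest base at about (331,115), with a nut vertex pointing up the image. The socket is held upright between the fingers. I'll fit the flange, the stud and the nut's yaw from a crop.

```bash
python3 -c "
from h import *
c=np.load('w4.npy',allow_pickle=True).item();im=c['image'][:,:,::-1]
x0,y0=270,50
k=im[y0:y0+130,x0:x0+125]
hsv=cv2.cvtColor(k,cv2.COLOR_BGR2HSV)
m=((hsv[...,1]<90)&(hsv[...,2]>100)).astype(np.uint8)
cs=max(cv2.findContours(m,0,1)[0],key=cv2.contourArea)
h=cv2.convexHull(cs)[:,0]
W=np.array([ray(c,u+x0,v+y0,.006) for u,v in h.astype(float)])
A=np.c_[2*W,np.ones(len(W))];s=np.linalg.lstsq(A,(W**2).sum(1),rcond=None)[0];print('flange',s[:2],np.sqrt(s[2]+s[:2]@s[:2]))
g=k.max(2);q=g[45:85,40:80];st=q<90;yy,xx=np.nonzero(st);print('stud',st.sum(),ray(c,x0+40+np.median(xx),y0+45+np.median(yy),.039))
B=np.array([ray(c,u,v,.008) for u,v in((297,85),(361,80),(363,147),(301,150))]);print('bolts',B.mean(0),[np.degrees(np.arctan2(*(B[i]-B[i-2])[::-1])) for i in(0,1)])
cv2.imwrite('pics/w4c.png',cv2.resize(im[80:150,296:366],(595,595),interpolation=cv2.INTER_CUBIC))"
```

```text
flange [0.46994592 0.15723542] 0.0438208932628512
stud 27 [0.46433156 0.15192176]
bolts [0.47022723 0.15708423] [np.float64(140.86606986881816), np.float64(50.31491749327339)]
```

View pics/w4c.png

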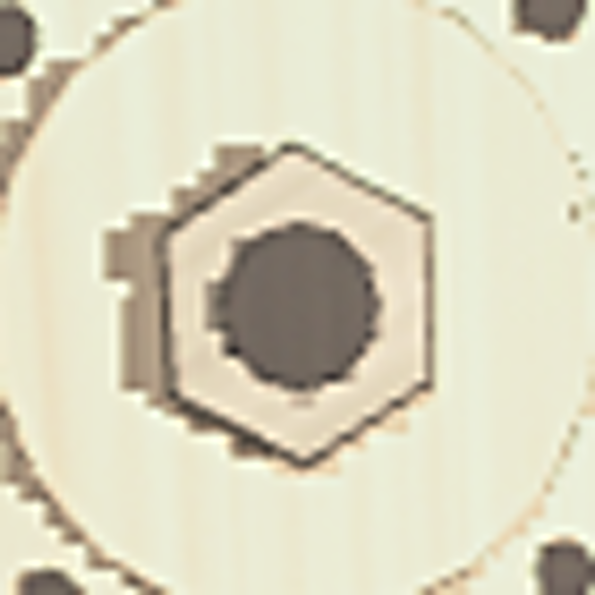

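The crop shows the nut's hexagon with top vertex (293,143), bottom (305,467), right side at x≈431 and left side at x≈168. The stud's centre is at (300,305).

```bash
python3 -c "
from h import *
c=np.load('w4.npy',allow_pickle=True).item()
f=lambda u,v,z=.036:ray(c,296+u/8.5-.5,80+v/8.5-.5,z)
V=np.array([f(*p) for p in((293,143),(430,212),(432,388),(305,467),(172,395),(163,228))])
print(V.mean(0),'stud',f(298,306,.039),'vertex dirs',[np.round(np.degrees(np.arctan2(*(V[i]-V[i+3])[::-1])),1) for i in range(3)],'diam',[np.linalg.norm(V[i]-V[i+3]) for i in range(3)])
# held socket check: expected rim & adapter
o=bot.get_obs();p=o['eef_pos'];print(proj(c,[[p[0],p[1],p[2]-.0486+.08],[p[0],p[1],p[2]-.0486+.04]]))
go(.470,.157,.12,92.3)"
```

```text
[0.46985331 0.15737804] stud [0.4696939  0.15740749] vertex dirs [np.float64(94.9), np.float64(36.3), np.float64(-26.9)] diam [np.float64(0.026900777280396464), np.float64(0.02717135785759899), np.float64(0.027162538133477732)]
[[327.59701971 345.56650696]
 [326.73821622 294.85954225]]
pos [0.4695 0.0734 0.1673] yaw 92.32 F [ 0.9 -0.1 -2.3] w 0.017175439967563096 t 4.9333
shift [83.5  3.8 47.3] twist 0.0
```

The nut's flats sit at about 4.8° yaw and its centre is at (0.4698, 0.1573). Its size confirms 24 mm. I'll move above it.

Request:
carry_out:
  plan:
    - {"dx": 20, "dy": 1, "dz": 10, "twist": -2.5, "fingers": 1}
    - {"dx": 45, "dy": 2, "dz": 20, "twist": -2.5, "fingers": 1}
    - {"dx": 68, "dy": 3, "dz": 30, "twist": -2.5, "fingers": 1}
    - {"dx": 80, "dy": 3.7, "dz": 40, "twist": -2.5, "fingers": 1}
    - {"dx": 83.8, "dy": 3.7, "dz": 47, "twist": -2.5, "fingers": 1}

```text
clock: 5.35
eef_pos: [0.4697, 0.1593, 0.1193]
tool_rot: [0.676, 0.737, -0.0, -0.0]
ft_force: [-0.8, -0.5, -1.6]
grip_width: 0.0169
grasp_force: 59.1
```

Request:
carry_out:
  plan:
    - {"dx": 0, "dy": 0, "dz": 5, "twist": 0, "fingers": 1}
    - {"dx": 0, "dy": 0, "dz": 10, "twist": 0, "fingers": 1}
    - {"dx": 0, "dy": 0, "dz": 15, "twist": 0, "fingers": 1}
    - {"dx": 0, "dy": 0, "dz": 20, "twist": 0, "fingers": 1}
    - {"dx": 0, "dy": 0, "dz": 20, "twist": 0, "fingers": 1}

```text
clock: 5.77
eef_pos: [0.4693, 0.1573, 0.0994]
tool_rot: [0.677, 0.736, -0.001, -0.0]
ft_force: [0.6, -0.2, -2.6]
grip_width: 0.0172
grasp_force: 59.0
```

```bash
python3 -c "
from h import *
go(.4698,.1573,.0906,94.8)
c=camera('wrist');cv2.imwrite('pics/w5.png',c['image'][150:450,160:500,::-1])"
```

```text
pos [0.4693 0.1573 0.0994] yaw 94.84 F [ 0.6 -0.2 -2.6] w 0.017181444465876786 t 5.7667
shift [-0.   0.5  8.8] twist 0.0
```

View pics/w5.png

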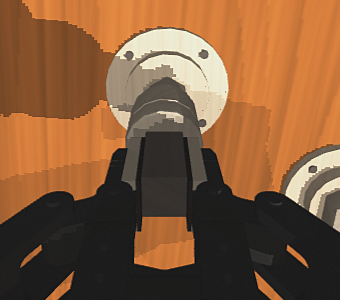

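The socket hangs over the boss, with the flange centred near (168,85) in the crop and the socket body below it. I'll lower it gently at 12–15 mm/s.

Request:
carry_out:
  plan:
    - {"dx": 0, "dy": 0.4, "dz": 3, "twist": 0, "fingers": 1}
    - {"dx": 0, "dy": 0.4, "dz": 6, "twist": 0, "fingers": 1}
    - {"dx": 0, "dy": 0.4, "dz": 9, "twist": 0, "fingers": 1}
    - {"dx": 0, "dy": 0.4, "dz": 10, "twist": 0, "fingers": 1}
    - {"dx": 0, "dy": 0.4, "dz": 11, "twist": 0, "fingers": 1}

```text
clock: 6.23
eef_pos: [0.4701, 0.1583, 0.0891]
tool_rot: [0.676, 0.737, -0.0, -0.0]
ft_force: [-0.3, -0.0, -2.4]
grip_width: 0.0173
grasp_force: 59.0
```

Request:
carry_out:
  plan:
    - {"dx": 0, "dy": 0, "dz": 1, "twist": 0, "fingers": 1}
    - {"dx": 0, "dy": 0, "dz": 2, "twist": 0, "fingers": 1}
    - {"dx": 0, "dy": 0, "dz": 3, "twist": 0, "fingers": 1}
    - {"dx": 0, "dy": 0, "dz": 4, "twist": 0, "fingers": 1}
    - {"dx": 0, "dy": 0, "dz": 5, "twist": 0, "fingers": 1}

```text
clock: 6.65
eef_pos: [0.4703, 0.1584, 0.0843]
tool_rot: [0.676, 0.737, 0.0, 0.0]
ft_force: [0.9, -0.9, -2.6]
grip_width: 0.0173
grasp_force: 59.0
```

Request:
carry_out:
  plan:
    - {"dx": -1, "dy": -0.4, "dz": 0, "twist": 0, "fingers": 1}
    - {"dx": -1, "dy": -0.4, "dz": 1, "twist": 0, "fingers": 1}
    - {"dx": -1, "dy": -0.4, "dz": 2, "twist": 0, "fingers": 1}
    - {"dx": -1, "dy": -0.4, "dz": 3, "twist": 0, "fingers": 1}
    - {"dx": -1, "dy": -0.4, "dz": 4, "twist": 0, "fingers": 1}

```text
clock: 7.07
eef_pos: [0.47, 0.1573, 0.0802]
tool_rot: [0.676, 0.737, 0.0, -0.0]
ft_force: [-1.3, -0.5, -1.4]
grip_width: 0.0168
grasp_force: 59.0
```

The socket is already over the nut with no force, so I'll keep going down.

Request:
carry_out:
  plan:
    - {"dx": 0, "dy": 0, "dz": 1, "twist": 0, "fingers": 1}
    - {"dx": 0, "dy": 0, "dz": 2, "twist": 0, "fingers": 1}
    - {"dx": 0, "dy": 0, "dz": 3, "twist": 0, "fingers": 1}
    - {"dx": 0, "dy": 0, "dz": 4, "twist": 0, "fingers": 1}
    - {"dx": 0, "dy": 0, "dz": 5, "twist": 0, "fingers": 1}

```text
clock: 7.48
eef_pos: [0.47, 0.1573, 0.0752]
tool_rot: [0.676, 0.737, -0.0, 0.0]
ft_force: [-0.5, -0.3, -2.7]
grip_width: 0.0169
grasp_force: 59.0
```

Request:
carry_out:
  plan:
    - {"dx": 0, "dy": 0, "dz": 1, "twist": 0, "fingers": 1}
    - {"dx": 0, "dy": 0, "dz": 2, "twist": 0, "fingers": 1}
    - {"dx": 0, "dy": 0, "dz": 3, "twist": 0, "fingers": 1}
    - {"dx": 0, "dy": 0, "dz": 4, "twist": 0, "fingers": 1}
    - {"dx": 0, "dy": 0, "dz": 4.5, "twist": 0, "fingers": 1}

```text
clock: 7.9
eef_pos: [0.4699, 0.1573, 0.0706]
tool_rot: [0.676, 0.737, -0.0, -0.0]
ft_force: [-0.3, 0.3, -1.5]
grip_width: 0.0167
grasp_force: 59.0
```

Request:
carry_out:
  plan:
    - {"dx": 0, "dy": 0, "dz": 0.6, "twist": 0, "fingers": 1}
    - {"dx": 0, "dy": 0, "dz": 1.2, "twist": 0, "fingers": 1}
    - {"dx": 0, "dy": 0, "dz": 1.8, "twist": 0, "fingers": 1}
    - {"dx": 0, "dy": 0, "dz": 2.2, "twist": 0, "fingers": 1}
    - {"dx": 0, "dy": 0, "dz": 2.2, "twist": 0, "fingers": 1}

```text
clock: 8.32
eef_pos: [0.47, 0.1573, 0.0687]
tool_rot: [0.676, 0.737, 0.0, 0.0]
ft_force: [-0.4, -0.3, -1.4]
grip_width: 0.0169
grasp_force: 59.4
```

Request:
carry_out:
  plan:
    - {"dx": 0, "dy": 0, "dz": 0.3, "twist": 0, "fingers": 1}
    - {"dx": 0, "dy": 0, "dz": 0.5, "twist": 0, "fingers": 1}
    - {"dx": 0, "dy": 0, "dz": 0.7, "twist": 0, "fingers": 1}
    - {"dx": 0, "dy": 0, "dz": 0.7, "twist": 0, "fingers": 1}
    - {"dx": 0, "dy": 0, "dz": 0.7, "twist": 0, "fingers": 1}

```text
clock: 8.73
eef_pos: [0.47, 0.1573, 0.0687]
tool_rot: [0.676, 0.737, 0.0, 0.0]
ft_force: [-2.6, -1.1, 4.9]
grip_width: 0.0173
grasp_force: 60.2
```

It makes contact exactly at the expected seating height, with the rim on the boss. I'll press slightly more and then check the state and view.

Request:
carry_out:
  plan:
    - {"dx": 0, "dy": 0, "dz": 0.2, "twist": 0, "fingers": 1}
    - {"dx": 0, "dy": 0, "dz": 0.4, "twist": 0, "fingers": 1}
    - {"dx": 0, "dy": 0, "dz": 0.4, "twist": 0, "fingers": 1}
    - {"dx": 0, "dy": 0, "dz": 0.4, "twist": 0, "fingers": 1}
    - {"dx": 0, "dy": 0, "dz": 0.4, "twist": 0, "fingers": 1}

```text
clock: 9.15
eef_pos: [0.47, 0.1573, 0.0687]
tool_rot: [0.676, 0.737, 0.0, 0.0]
ft_force: [-3.1, -0.9, 7.0]
grip_width: 0.0169
grasp_force: 60.6
```

```bash
python3 -c "
from h import *
go(.4698,.1573,.0686,94.8)
c=camera('scene');u,v=proj(c,[.47,.157,.05])[0].astype(int)
cv2.imwrite('pics/s2.png',cv2.resize(c['image'][v-75:v+75,u-100:u+100,::-1],(800,600),interpolation=cv2.INTER_CUBIC))"
```

```text
pos [0.47   0.1573 0.0687] yaw 94.92 F [-3.1 -0.9  7. ] w 0.01693008634941747 t 9.15
shift [-0.  -0.2  0.1] twist 0.1
```

View pics/s2.png

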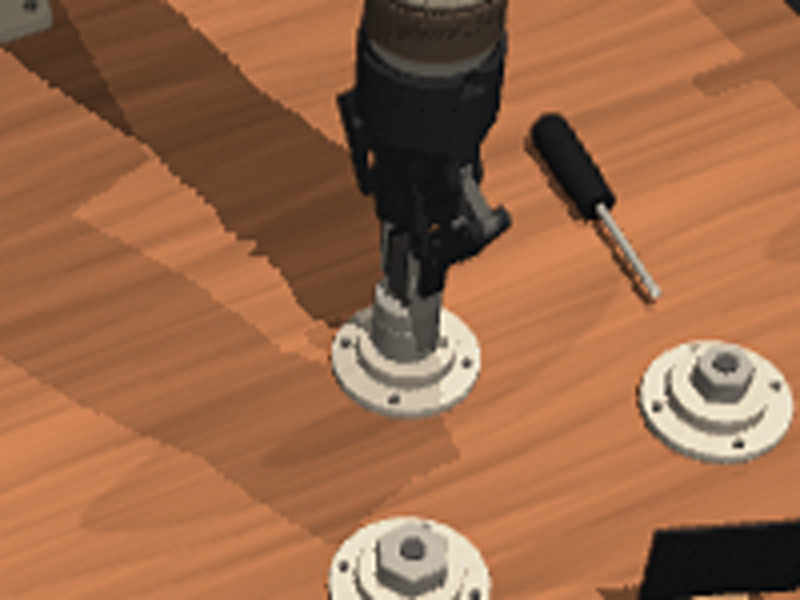

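The socket stands upright with its rim flat on the boss, around (405,350), and it is still gripped. The other bases and the screwdriver haven't moved. I'll hand the job in.

```bash
python3 -c "
from workcell import job_done
print(job_done())"
```

```text
the job is handed in; nothing more can be done
None
```

I handed the job in with the small socket, the one that fits the 24 mm nut on the nearest base, held upright and fully down over that nut. Force readings stayed below 10 N, and I never touched the other two sockets or anything else on the counter.

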